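# Strike off a level scoop of turned discs

## Robot

A 6-joint arm with a two-finger parallel gripper is mounted at the origin on the work surface. World frame = base frame: x ahead of the robot, y to its left, z up, the work surface at z = 0. Lengths are in m, angles in rad, forces in N, time in s.
With the tool pointing down it reaches from about 0.35 to 0.85 m from the base axis. Payload 8.1 kg.
Tool frame: the origin (TCP) lies midway between the tips of the shut fingers; the grasp point (between the pads) lies 19 mm behind it; z points along the fingers, y is the line along which they close (so a half turn about z gives the same grasp; the last joint's range is limited). The gripper opens to 93 mm and grips with 3 to 60 N. Pads are 15 mm wide; open, the fingers measure 128 mm over their backs; the gripper's body (75 mm by 188 mm) begins 65 mm behind the grasp point.
Start: joints at [1.249, 0.13, 1.488, -0, 1.523, -0.085], TCP at [0.141, 0.583, 0.219] pointing down, gripper open.
Joint ranges: [-2.96, 2.96], [-0.89, 2.26], [0.02, 2.5], [-1.34, 4.48], [0, 2.73], [-2.66, 2.66]. Speed limits (rad/s): [2.39, 2.39, 2.79, 3.14, 3.14, 3.14].

## Interface

Orientations are given as a rotation vector (axis times angle).
In Python, from plant import read_state, read_camera, camera_model, close_job gives the robot as it stands. The module is installed in compiled form; this text tells all that it offers.
- The arm moves only by the tool carry_out, never from a script. Its argument "moves" is a list of rows, each an object of numbers: "jaw": the finger opening in m, from 0 to 0.093; "dx", "dy", "dz": the shift along the tool's x, y, z in m; "yaw": the turn about the tool's z in rad. In form: [{"jaw": .., "dx": .., "dy": .., "dz": .., "yaw": ..}, ...]. A call has 1 to 8 rows; each row shifts and turns the commanded pose from where the row before left it, along the tool's axes as they then stand; what a row does not reach is not made up. A row lasts 1/8 s, in which the tool goes at most 62.5 mm and 10.7 degrees, less where a joint would pass 70% of its speed; a pose out of reach is approached as far as the arm can. A call is refused whole if a number of a shift passes 0.0625 or a number of a turn 0.188, either way. A call with a gripper value outside its range is refused whole. The fingers move at their own pace and stop on an object; "grip_force" is the grip in N (left out, the last holds). Time passes only in rows, so rows that do not move let the fingers close. It gives the time, the measured TCP pose, the force, the opening and the grip force at its end, in the units of the state.
- read_state(): the state, without advancing time (a new reading comes with each control period).
- read_camera(name): name is "scene" or "top" or "wrist"; returns the picture (420x560x3 uint8, red, green, blue); there is no depth.
- camera_model(name): a dict with "camera_matrix" (3x3 intrinsics, pixels), "view" (4x4, takes a point from world to camera coordinates). Camera axes: x right, y up, looking along -z (the intrinsics and any distortion apply to the point x, -y, -z); pixel columns grow to the right and rows downward; lengths in m; the calibration is good to about 2 mm. A picture is of the moment at which its call begins: read the wrist's pose just before it. camera_model takes no time and is no camera call; for the wrist camera it gives the pose at the moment of the call.
- close_job(): hands the job in; it is judged then, once.
The state is a dict: "t": time; "q": joint angles; "dq": joint speeds; "joint_torque": joint torques, N m; "tool_pos": TCP position; "orientation": TCP orientation; "force": force on the tool from outside, world axes, zero at the start; "wrist_torque": the same for the moment, N m; "opening": finger opening in m; "gripper_force": force on a finger pad.
Only numpy, scipy, OpenCV 4.12 (cv2) and the standard library are available. Lean on these libraries where they do the work, as an engineer would, in place of code of your own. Each camera call takes 0.05 s, during which the arm holds its last target. There are 200 camera calls.

## Task

Take the shallow black-handled scoop by its upright handle and slide it along the tray floor under the pile of two pale wooden discs, up to the tray's back board, so that both ride in the pan. Then, keeping the scoop low and level, drag it sideways under the yellow strike bar so that the bar pushes off the upper disc and leaves a level measure of one, and set the scoop down upright on the open tray floor beyond the bar and let go. The struck-off disc stays in the tray on the side where the pile was; do not touch the discs with the gripper.

Things in the scene. Friction and masses are not known exactly. Their poses are not given: they have to be found in the camera images.
- scoop: Loose shallow scoop, 0.2 kg: steel pan, BLACK upright handle (the deep copper one with a red handle is a bystander). Origin: on the pan's flat underside; x out of the open front, z up. Pan 86 mm wide (80 inside), floor 3 mm thick, rear inner face x = -36 mm, walls up to z = 21 mm; side walls end at x = 19 mm, then a bevelled lip tapers to its tip at x = 34 mm.
- handle (a point): Grip point of that scoop: in its black handle, at x = -96, y = 0, z = 78 mm in the scoop's frame, same axes. The handle is a flat upright block, 14 mm thick along x, 36 mm wide along y, from 36 mm below to 24 mm above this point; grip it across the 14 mm. A thin neck joins it to the pan.
- tray: Fixed wooden tray with a dark floor, 220 mm (x) by 300 mm (y). Origin: centre of its underside; x to the back board (away from the robot), y to the left cheek, z up. Floor top z = 6 mm. Back board: inner face x = 104 mm, top z = 42 mm. Left cheek: inner face y = 144 mm, top z = 30 mm. Front (-x) and right (-y) open. The pile is in the left bay (y > 0); the right bay is empty.
- bar (a point): Middle of the underside of the yellow strike bar over the tray, 36 mm above its floor; tray's axes. The bar runs along x at tray y = 0, 90 mm long, 8 mm thick (y), 16 mm high, from the back board to a free end at tray x = 14 mm; bracket top 66 mm above the bench. With the scoop's underside 0 to 10 mm over the floor the bar clears the lower disc and catches the upper.
- disc_low: Lower of the two loose pale wooden discs piled in the left bay: diameter 60 mm, thickness 20 mm, 36 g, both rims bevelled (flat faces 44 mm across, bevel 4 mm high). Origin: centre of its underside. Lies flat on the tray floor, 6 to 22 mm off the back board; pushed by the scoop's lip it slides to the board, then rides up into the pan.
- disc_top: Upper disc, same as the lower and lying on it within 6 mm of centre. Origin: centre of the face that is its underside at the start.
There are look-alikes about, which are no part of the job. Of the things that look like the scoop, the largest one is meant.

How it is judged:
On the way, in this order (a step that is already met when the one before it is completed fails the run):
1. both discs ride in the scoop's pan, one on the other (x of disc_low in the frame of scoop between -0.018 and 0.02 m and y of disc_low in the frame of scoop between -0.016 and 0.016 m and z of disc_low in the frame of scoop between -0.002 and 0.012 m and angle between disc_low's own z axis and vertical below 0.2 rad and x of disc_top in the frame of scoop between -0.025 and 0.028 m and y of disc_top in the frame of scoop between -0.018 and 0.018 m and z of disc_top in the frame of scoop between 0.015 and 0.035 m), for 0.1 s.
2. the strike bar pushes the upper disc sideways off the lower one while the scoop passes low and level under the bar (x of disc_low in the frame of scoop between -0.018 and 0.02 m and y of disc_low in the frame of scoop between -0.016 and 0.016 m and z of disc_low in the frame of scoop between -0.002 and 0.012 m and angle between each of disc_low, scoop's own z axis and vertical below 0.2 rad and y of scoop in the frame of tray between -0.06 and 0.045 m and z of scoop in the frame of tray between 0 and 0.022 m and y of disc_top in the frame of scoop between 0.02 and 0.12 m and z of disc_top in the frame of scoop between 0.008 and 0.06 m and contact force between tray and disc_top above 0.03 N), for 0.02 s.
At the end, for the whole second after the job is handed in: Scoop upright (within 10 degrees) on the tray floor, its origin 45 to 150 mm beyond the bar's middle and x -90 to +80 mm in the tray's frame; lower disc flat on the pan floor, within 16 mm of its middle line and 18 mm of its origin; upper disc in the tray on the pile's side of the bar; all at rest (x of disc_low in the frame of scoop between -0.018 and 0.02 m and y of disc_low in the frame of scoop between -0.016 and 0.016 m and z of disc_low in the frame of scoop between -0.002 and 0.012 m and angle between disc_low's own z axis and vertical below 0.2 rad and angle between scoop's own z axis and vertical below 0.17 rad and y of scoop in the frame of tray between -0.15 and -0.045 m and x of scoop in the frame of tray between -0.09 and 0.08 m and z of scoop in the frame of tray between 0.002 and 0.011 m and x of disc_top in the frame of tray between -0.11 and 0.11 m and y of disc_top in the frame of tray between 0 and 0.15 m and z of disc_top in the frame of tray between -0.005 and 0.06 m and linear speed of each of scoop, disc_low, disc_top below 0.03 m/s); the robot touches nothing.
It fails at once if the gripper touches one of the two pale discs (contact force between the fingers and disc_low above 0.5 N or contact force between the fingers and disc_top above 0.5 N).
It also fails if it takes over 51 s, if anything falls off the work surface, if the arm or the gripper's body presses on something with over 40 N, if the wrist force passes 120 N, or if a joint passes its speed limit or range.

## Working session

There is one attempt and no reset: what is moved stays moved. The work goes in short steps, Python scripts to look and compute and a tool call to move; the robot and the scene stay as the last step left them, time stands still between calls to the robot, and variables do not carry over. Pictures are saved under pics/ and viewed, at most 10 in all, crops included, and the job is handed in when it is done.

Besides the shell and the picture viewer there is one more tool, called after "Request:" as name([rows], argument=value, ...), one row to a line, values as JSON. carry_out: Moves the arm, as the interface text tells. Its arguments: {"type":"object","properties":{"moves":{"type":"array","items":{"type":"object","properties":{"jaw":{"type":"number"},"dx":{"type":"number"},"dy":{"type":"number"},"dz":{"type":"number"},"yaw":{"type":"number"}}}},"grip_force":{"type":"number"}},"required":["moves"]}

```bash
mkdir -p pics
python3 - <<'E'
from plant import *
import cv2,numpy as np
print(read_state())
for n in("scene","top"):
    cv2.imwrite(f"pics/{n}0.png",read_camera(n)[:,:,::-1]);m=camera_model(n);print(n,np.round(m["camera_matrix"],1).tolist(),np.round(m["view"],4).tolist(),m.keys())
E
```

```text
{'t': 0.0, 'q': array([ 1.24862347e+00,  1.31168269e-01,  1.48929992e+00, -6.50886115e-07,
        1.52297201e+00, -8.53831085e-02]), 'dq': array([-1.63403175e-04,  6.52710205e-04,  3.95733207e-04, -9.36100602e-04,
        6.16009797e-04, -5.24663494e-05]), 'joint_torque': array([ 1.21247373e-03, -5.59866464e+01, -4.91753483e+01,  7.68714678e-02,
        3.60128295e-02, -1.45517984e-04]), 'tool_pos': array([0.14053668, 0.5827203 , 0.21757186]), 'orientation': array([-3.71035828e-01, -3.11922806e+00,  2.84193425e-03]), 'force': array([-0.72878457,  0.30367704, -0.25873527]), 'wrist_torque': array([-0.02106957,  0.05753954, -0.03500492]), 'gripper_force': 0.0, 'opening': 0.09308315253237182}
scene [[428.1, 0.0, 282.0], [0.0, 428.1, 212.2], [0.0, 0.0, 1.0]] [[-0.9087, 0.4172, 0.0179, 0.5517], [-0.2574, -0.5934, 0.7626, 0.0461], [0.3288, 0.6883, 0.6466, -1.1036], [0.0, 0.0, 0.0, 1.0]] dict_keys(['camera_matrix', 'view'])
top [[397.6, 0.0, 284.5], [0.0, 397.6, 209.6], [0.0, 0.0, 1.0]] [[0.0107, -0.9999, 0.0027, -0.0988], [0.9879, 0.011, 0.1547, -0.5507], [-0.1547, 0.001, 0.988, -0.8811], [0.0, 0.0, 0.0, 1.0]] dict_keys(['camera_matrix', 'view'])
```

View pics/scene0.png

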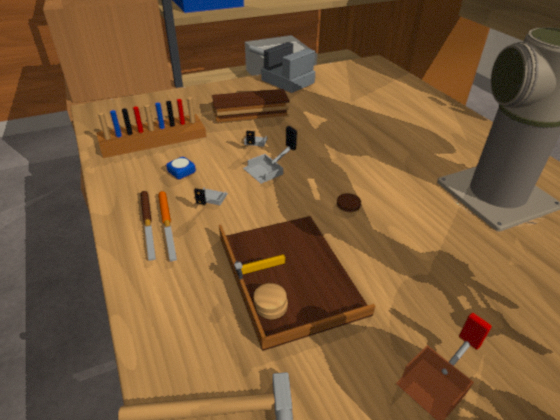

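View pics/top0.png

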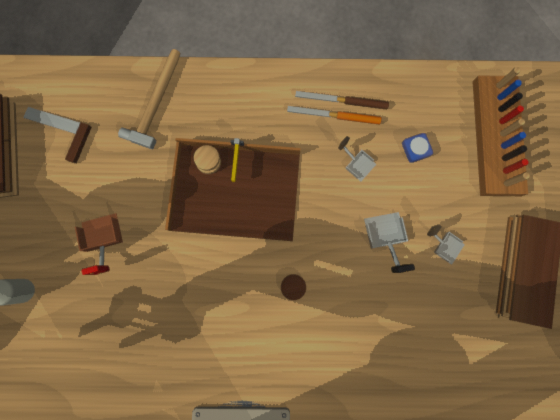

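The scene view shows the target scoop at (265,165), with its black handle at (291,138), and the tray with discs at (270,300). In the top view the scoop pan is at (386,230), its handle at (402,268), the discs at (207,158) and the bar at (236,160).

```bash
cat > h.py <<'E'
from plant import *
import cv2,numpy as np
from scipy.spatial.transform import Rotation as R
def ray(n,px,M=None):
    m=M or camera_model(n);K=np.array(m["camera_matrix"]);V=np.array(m["view"])
    p=np.linalg.inv(K)@[px[0],px[1],1];d=V[:3,:3].T@[p[0],-p[1],-p[2]]
    return -V[:3,:3].T@V[:3,3],d
def onz(n,px,z,M=None):
    c,d=ray(n,px,M);return c+d*(z-c[2])/d[2]
def tri(n1,p1,n2,p2):
    c,d=ray(n1,p1);e,f=ray(n2,p2);s=np.linalg.lstsq(np.c_[d,-f],e-c,rcond=None)[0]
    a,b=c+d*s[0],e+f*s[1];return (a+b)/2,np.linalg.norm(a-b)
def proj(n,P,M=None):
    m=M or camera_model(n);V=np.array(m["view"]);q=V[:3,:3]@P+V[:3,3];u=np.array(m["camera_matrix"])@[q[0],-q[1],-q[2]];return u[:2]/u[2]
E
python3 - <<'E'
from h import *
t=cv2.imread("pics/top0.png");s=cv2.imread("pics/scene0.png")
a=cv2.resize(t[130:250,160:310],None,fx=3,fy=3,interpolation=3)
b=cv2.resize(t[200:290,355:430],None,fx=4,fy=4,interpolation=3)
c=np.zeros((360,760,3),np.uint8);c[:,:450]=a;c[:,455:755]=b;cv2.imwrite("pics/c1.png",c)
def blob(img,roi,f,name):
    x0,y0,x1,y1=roi;h=cv2.cvtColor(img,cv2.COLOR_BGR2HSV)[y0:y1,x0:x1].astype(int)
    m=f(h[...,0],h[...,1],h[...,2]).astype(np.uint8);n,l,st,ce=cv2.connectedComponentsWithStats(m)
    k=1+np.argmax(st[1:,4]);r=cv2.minAreaRect(np.argwhere(l==k)[:,::-1].astype(np.float32))
    print(name,st[k,4],ce[k]+[x0,y0],np.round(cv2.boxPoints(r)+[x0,y0],1).tolist());return ce[k]+[x0,y0]
blk=lambda h,s,v:v<50
yel=lambda h,s,v:(h>22)&(h<33)&(s>180)&(v>100)
ht=blob(t,(388,258,418,278),blk,"handle top");hs=blob(s,(280,122,302,155),blk,"handle scene")
print(tri("top",ht,"scene",hs))
bt=blob(t,(220,130,250,190),yel,"bar t");bs=blob(s,(230,250,295,280),yel,"bar s");print(tri("top",bt,"scene",bs))
drk=lambda h,s,v:(v<75)
blob(t,(160,130,310,250),drk,"floor")
pan=lambda h,s,v:(s<60)&(v>90)
blob(t,(355,200,415,262),pan,"pan")
dis=lambda h,s,v:(v>150)&(h<25)
blob(t,(188,142,226,180),dis,"disc t");blob(s,(245,275,295,325),dis,"disc s")
E
```

```text
handle top 127 [402.22834646 268.06299213] [[391.5, 266.5], [412.6, 263.5], [413.5, 269.6], [392.4, 272.7]]
handle scene 205 [290.67804878 137.37560976] [[286.0, 126.0], [296.0, 126.0], [296.0, 149.0], [286.0, 149.0]]
(array([ 0.42012817, -0.35320115,  0.07254439]), np.float64(0.0007202065454626913))
bar t 154 [234.59090909 162.37662338] [[230.6, 180.9], [234.5, 143.7], [238.6, 144.2], [234.7, 181.3]]
bar s 1 [273. 259.] [[273.0, 259.0], [273.0, 259.0], [273.0, 259.0], [273.0, 259.0]]
(array([0.6499611 , 0.02846504, 0.0648901 ]), np.float64(0.017383554033740038))
floor 2407 [209.92064811 203.40963855] [[167.9, 228.9], [176.4, 141.5], [300.3, 153.5], [291.8, 240.9]]
pan 1173 [386.20971867 230.8797954 ] [[363.9, 218.7], [400.8, 210.2], [411.8, 257.8], [374.9, 266.3]]
disc t 441 [205.19501134 158.26984127] [[194.0, 172.0], [194.0, 147.0], [217.0, 147.0], [217.0, 172.0]]
disc s 788 [271.7106599  299.20558376] [[250.6, 293.9], [274.8, 276.9], [294.2, 304.6], [270.0, 321.6]]
```

View pics/c1.png

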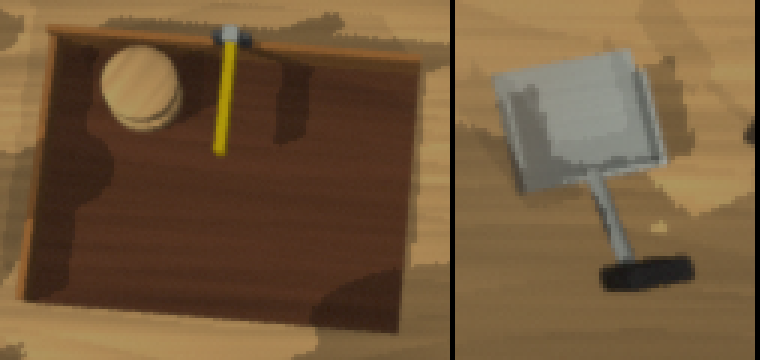

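The crop shows the tray's front-right floor corner at about (293,241), the bar's free end at about (233,181) and the scoop's front corners at about (365,219) and (399,213).

Run:
```python
from h import *
st=read_state();print(np.round(R.from_rotvec(st["orientation"]).as_matrix(),3).tolist())
P=lambda x,y:(160+(x+.5)/3-.5,130+(y+.5)/3-.5)
Q=lambda x,y:(355+(x-455+.5)/4-.5,200+(y+.5)/4-.5)
g=lambda p,z:onz("top",p,z)[:2]
fl,fr=g(P(26,300),.006),g(P(398,333),.006);br=g(P(417,72),.006)
an=lambda d:np.degrees(np.arctan2(d[1],d[0]))
print("front",fl,fr,np.linalg.norm(fl-fr),an(fl-fr)-90,"right",br,np.linalg.norm(br-fr),an(br-fr))
b0,b1=g(P(231,44),.058),g(P(220,154),.058);print("bar",b0,b1,np.linalg.norm(b0-b1),an(b0-b1))
pl,pr=g(Q(495,77),.002),g(Q(628,50),.002);rl,rr=g(Q(525,192),.021),g(Q(665,163),.021)
print("pan",pl,pr,np.linalg.norm(pl-pr),an(pl-pr)-90,rl,rr,np.linalg.norm(rl-rr),an(rl-rr)-90)
h=np.array([.4201,-.3532]);print("axis",an((pl+pr)/2-h),an((rl+rr)/2-h),np.linalg.norm((pl+pr)/2-h),np.linalg.norm((rl+rr)/2-h))
print("disc top",g(P(140,83),.046), "neck", )
s=lambda p,z:onz("scene",p,z)[:2]
print("disc scene", s((270,295),.046))
hl,hr=g((391.9,269.6),.08),g((413,266.5),.08);print("handle ends",hl,hr,np.linalg.norm(hl-hr),an(hl-hr)-90)
```

```text
[[-0.972, 0.235, -0.001], [0.235, 0.972, -0.002], [0.0, -0.002, -1.0]]
front [0.50576571 0.18529348] [ 0.4826362  -0.11218828] 0.2983795845385204 -4.445861540195523 right [ 0.69794465 -0.12620272] 0.21576407621597385 -3.7241317415491384
bar [0.70309621 0.02122051] [0.61498512 0.02711091] 0.08830776963939416 -3.8246423665541878
pan [ 0.53760875 -0.28688666] [ 0.55503433 -0.36799545] 0.08295953801251647 12.125228326827155 [ 0.46718436 -0.29921427] [ 0.48510089 -0.38203294] 0.08473449481324133 12.206944088899377
axis 11.53437975387768 12.648079194095683 0.12882313403152443 0.057436413664882155
disc top [0.67428298 0.09346934] neck
disc scene [0.67742204 0.09845136]
handle ends [ 0.41617551 -0.32814023] [ 0.42336301 -0.3744396 ] 0.046853942610966814 8.824147625657162
```

Request:
carry_out([
  {"jaw": 0.06, "dx": -0.0489, "dy": -0.0374},
  {"dx": -0.0489, "dy": -0.0374},
  {"dx": -0.0489, "dy": -0.0374},
  {"dx": -0.0489, "dy": -0.0374},
  {"dx": -0.0489, "dy": -0.0374},
  {"dx": -0.0489, "dy": -0.0374},
  {"dx": -0.0489, "dy": -0.0374},
  {"dx": -0.0489, "dy": -0.0374},
])

```text
invalid input at $.moves[0]: expected keys jaw, dx, dy, dz, yaw
```

Request:
carry_out([
  {"yaw": 0.16},
  {"yaw": 0.16},
  {"yaw": 0.16},
  {"yaw": 0.16},
  {"yaw": 0.16},
  {"yaw": 0.16},
  {"yaw": 0.16},
  {},
])

```text
invalid input at $.moves[0]: expected keys jaw, dx, dy, dz, yaw
```

```bash
cat >> h.py <<'E'
def go(x,y,z,phi):
    "remaining shift to TCP x,y,z, tool-y angle phi (deg): yaw needed now, then dx,dy,dz in present tool axes"
    s=read_state();M=R.from_rotvec(s["orientation"]).as_matrix();ph=np.degrees(np.arctan2(M[1,1],M[0,1]))
    d=M.T@(np.array([x,y,z])-s["tool_pos"]);print("t",round(s["t"],2),"pos",s["tool_pos"].round(4),"phi",ph.round(2),"tilt",M[2].round(4),"yaw",np.radians(ph-phi).round(4),"d",d.round(4),"F",s["force"].round(2),"op",round(s["opening"],4),"gf",round(s["gripper_force"],1),"q",s["q"].round(2))
E
python3 -c "
from h import *
go(.4197,-.354,.2,12.1)"
```

```text
t 0.1 pos [0.1406 0.5828 0.2177] phi 76.43 tilt [ 1.0e-04 -1.6e-03 -1.0e+00] yaw 1.1228 d [-0.4911 -0.8451  0.019 ] F [ 0.3   0.55 -0.82] op 0.093 gf 0.0 q [ 1.25  0.13  1.49  0.    1.52 -0.09]
```

All keys are needed in each row.

Request:
carry_out([
  {"jaw": 0.06, "dx": -0.0489, "dy": -0.0374, "dz": 0, "yaw": 0},
  {"jaw": 0.06, "dx": -0.0489, "dy": -0.0374, "dz": 0, "yaw": 0},
  {"jaw": 0.06, "dx": -0.0489, "dy": -0.0374, "dz": 0, "yaw": 0},
  {"jaw": 0.06, "dx": -0.0489, "dy": -0.0374, "dz": 0, "yaw": 0},
  {"jaw": 0.06, "dx": -0.0489, "dy": -0.0374, "dz": 0, "yaw": 0},
  {"jaw": 0.06, "dx": -0.0489, "dy": -0.0374, "dz": 0, "yaw": 0},
  {"jaw": 0.06, "dx": -0.0489, "dy": -0.0374, "dz": 0, "yaw": 0},
  {"jaw": 0.06, "dx": -0.0489, "dy": -0.0374, "dz": 0, "yaw": 0},
])

```text
t: 1.1
tool_pos: [0.4516, 0.1988, 0.2184]
orientation: [-0.371, -3.119, -0.0]
force: [0.0, 1.3, 0.2]
opening: 0.0597
gripper_force: 0.0
```

Request:
carry_out([
  {"jaw": 0.06, "dx": 0, "dy": 0, "dz": 0, "yaw": 0.16},
  {"jaw": 0.06, "dx": 0, "dy": 0, "dz": 0, "yaw": 0.16},
  {"jaw": 0.06, "dx": 0, "dy": 0, "dz": 0, "yaw": 0.16},
  {"jaw": 0.06, "dx": 0, "dy": 0, "dz": 0, "yaw": 0.16},
  {"jaw": 0.06, "dx": 0, "dy": 0, "dz": 0, "yaw": 0.16},
  {"jaw": 0.06, "dx": 0, "dy": 0, "dz": 0, "yaw": 0.16},
  {"jaw": 0.06, "dx": 0, "dy": 0, "dz": 0, "yaw": 0.16},
  {"jaw": 0.06, "dx": 0, "dy": 0, "dz": 0, "yaw": 0},
])

```text
t: 2.1
tool_pos: [0.4506, 0.2006, 0.2182]
orientation: [-1.97, -2.447, 0.001]
force: [-0.3, 0.1, -0.0]
opening: 0.06
gripper_force: 0.0
```

```bash
python3 -c "
from h import *
go(.4197,-.354,.18,12.1)"
```

```text
t 2.1 pos [0.4506 0.2006 0.2182] phi 12.32 tilt [-1.e-04 -8.e-04 -1.e+00] yaw 0.0038 d [-0.5352 -0.1484  0.0384] F [-0.35  0.14 -0.05] op 0.06 gf 0.0 q [ 0.31 -0.16  1.78  0.    1.53  0.1 ]
```

Request:
carry_out([
  {"jaw": 0.06, "dx": -0.06, "dy": -0.0166, "dz": 0, "yaw": 0},
  {"jaw": 0.06, "dx": -0.06, "dy": -0.0166, "dz": 0, "yaw": 0},
  {"jaw": 0.06, "dx": -0.06, "dy": -0.0166, "dz": 0, "yaw": 0},
  {"jaw": 0.06, "dx": -0.06, "dy": -0.0166, "dz": 0, "yaw": 0},
  {"jaw": 0.06, "dx": -0.06, "dy": -0.0166, "dz": 0, "yaw": 0},
  {"jaw": 0.06, "dx": -0.06, "dy": -0.0166, "dz": 0, "yaw": 0},
  {"jaw": 0.06, "dx": -0.06, "dy": -0.0166, "dz": 0, "yaw": 0},
  {"jaw": 0.06, "dx": -0.06, "dy": -0.0166, "dz": 0, "yaw": 0},
])

```text
t: 3.1
tool_pos: [0.4225, -0.2987, 0.2187]
orientation: [1.966, 2.45, 0.0]
force: [1.9, 0.2, 1.2]
opening: 0.0598
gripper_force: 0.0
```

Request:
carry_out([
  {"jaw": 0.06, "dx": -0.0552, "dy": -0.0156, "dz": 0, "yaw": 0.004},
  {"jaw": 0.06, "dx": 0, "dy": 0, "dz": 0.038, "yaw": 0},
  {"jaw": 0.06, "dx": 0, "dy": 0, "dz": 0, "yaw": 0},
])

```text
t: 3.48
tool_pos: [0.4174, -0.3526, 0.1769]
orientation: [-1.969, -2.438, -0.002]
force: [-0.7, 0.5, -0.7]
opening: 0.0599
gripper_force: 0.0
```

```bash
python3 -c "
from h import *
go(.4197,-.354,.06,12.1)
m=camera_model('wrist');im=read_camera('wrist');cv2.imwrite('pics/w1.png',im[:,:,::-1])
print(proj('wrist',np.array([.4197,-.354,.102]),m),proj('wrist',np.array([.5463,-.3274,.002]),m))
np.save('w1.npy',[m['view']])"
```

```text
t 3.48 pos [ 0.4174 -0.3526  0.1769] phi 12.14 tilt [ 0.0062 -0.0038 -1.    ] yaw 0.0008 d [-0.0026  0.0024  0.1169] F [-0.7  0.5 -0.7] op 0.0599 gf 0.0 q [-0.8   0.02  1.68  0.    1.45 -1.01]
[288.70392501 222.77054614] [425.2827971  189.39486424]
```

View pics/w1.png

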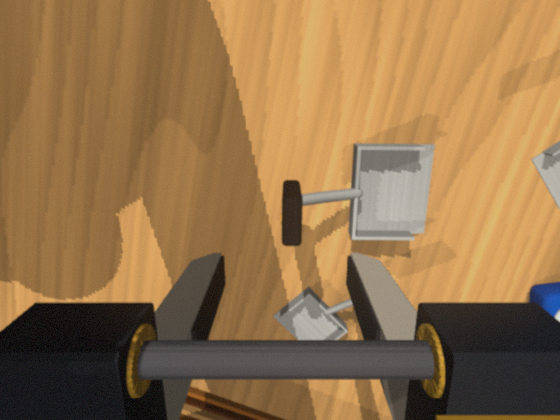

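The wrist view shows the black handle at (292,212), spanning (283–301, 181–245), and the pan's lip edge mid at about (428,190). Both are close to the predictions.

```bash
python3 -c "
from h import *
m=camera_model('wrist');print('cam',ray('wrist',(280,210),m)[0])
for z in(.072,.102):
  for p in((292,181),(292,245),(292,213)):print(z,p,onz('wrist',p,z,m))
for p in((433,145),(423,234)):print(onz('wrist',p,.002,m))
for p in((354,146),(351,240)):print(onz('wrist',p,.021,m))"
```

```text
cam [ 0.40143536 -0.27391894  0.34514158]
0.072 (292, 181) [ 0.41884209 -0.33225555  0.072     ]
0.072 (292, 245) [ 0.43004383 -0.38277867  0.072     ]
0.072 (292, 213) [ 0.42429606 -0.35685453  0.072     ]
0.102 (292, 181) [ 0.41693025 -0.32584826  0.102     ]
0.102 (292, 245) [ 0.42690167 -0.37082226  0.102     ]
0.102 (292, 213) [ 0.4217852  -0.34774546  0.102     ]
[ 0.54235478 -0.28693056  0.002     ]
[ 0.56094723 -0.37195804  0.002     ]
[ 0.46791812 -0.30151145  0.021     ]
[ 0.48822513 -0.38650009  0.021     ]
```

Request:
carry_out([
  {"jaw": 0.06, "dx": -0.002, "dy": 0.003, "dz": 0.035, "yaw": 0},
  {"jaw": 0.06, "dx": 0, "dy": 0, "dz": 0.035, "yaw": 0},
  {"jaw": 0.06, "dx": 0, "dy": 0, "dz": 0.03, "yaw": 0},
  {"jaw": 0.06, "dx": 0, "dy": 0, "dz": 0.02, "yaw": 0},
  {"jaw": 0.06, "dx": 0, "dy": 0, "dz": 0, "yaw": 0},
])

```text
t: 4.15
tool_pos: [0.4226, -0.3543, 0.0602]
orientation: [-1.973, -2.442, -0.0]
force: [-0.2, 0.3, 0.6]
opening: 0.0597
gripper_force: 0.0
```

```bash
python3 -c "
from h import *
go(.4215,-.354,.059,12.1)"
```

```text
t 4.15 pos [ 0.4226 -0.3543  0.0602] phi 12.12 tilt [ 1.5e-03 -9.0e-04 -1.0e+00] yaw 0.0004 d [ 0.0005 -0.001   0.0012] F [-0.22  0.3   0.64] op 0.0597 gf 0.0 q [-0.79  0.14  1.78  0.    1.23 -1.  ]
```

Request:
carry_out([
  {"jaw": 0.03, "dx": 0, "dy": 0, "dz": 0, "yaw": 0},
  {"jaw": 0.02, "dx": 0, "dy": 0, "dz": 0, "yaw": 0},
  {"jaw": 0.0, "dx": 0, "dy": 0, "dz": 0, "yaw": 0},
  {"jaw": 0.0, "dx": 0, "dy": 0, "dz": 0, "yaw": 0},
  {"jaw": 0.0, "dx": 0, "dy": 0, "dz": 0, "yaw": 0},
], grip_force=40)

```text
t: 4.78
tool_pos: [0.4227, -0.3553, 0.0608]
orientation: [1.976, 2.442, -0.0]
force: [-3.1, -0.8, 1.7]
opening: 0.0146
gripper_force: 1.4
```

```bash
python3 -c "
from h import *
go(.4826,.1082,.13,-3.9)"
```

```text
t 4.78 pos [ 0.4227 -0.3553  0.0608] phi 12.03 tilt [-1.e-04 -1.e-04 -1.e+00] yaw 0.278 d [ 0.4408  0.1551 -0.0693] F [-3.08 -0.77  1.74] op 0.0146 gf 1.4 q [-0.79  0.14  1.78 -0.    1.22 -1.  ]
```

Request:
carry_out([
  {"jaw": 0.0, "dx": 0, "dy": 0, "dz": 0, "yaw": 0},
  {"jaw": 0.0, "dx": 0, "dy": 0, "dz": 0, "yaw": 0},
])

```text
t: 5.03
tool_pos: [0.4227, -0.3554, 0.0608]
orientation: [1.976, 2.442, -0.0]
force: [-1.3, -1.4, 1.8]
opening: 0.0138
gripper_force: 40.0
```

Request:
carry_out([
  {"jaw": 0.0, "dx": 0, "dy": 0, "dz": -0.02, "yaw": 0},
  {"jaw": 0.0, "dx": 0, "dy": 0, "dz": -0.025, "yaw": 0},
  {"jaw": 0.0, "dx": 0, "dy": 0, "dz": -0.025, "yaw": 0},
  {"jaw": 0.0, "dx": 0, "dy": 0, "dz": 0, "yaw": 0},
])

```text
t: 5.52
tool_pos: [0.4244, -0.3566, 0.1341]
orientation: [1.973, 2.438, -0.001]
force: [1.3, 0.5, -1.9]
opening: 0.0139
gripper_force: 40.0
```

```bash
python3 -c "
from h import *
go(.4826,.1082,.13,-3.9)"
```

```text
t 5.53 pos [ 0.4244 -0.3566  0.1341] phi 12.04 tilt [-0.0046  0.0031 -1.    ] yaw 0.2782 d [0.4424 0.1539 0.0025] F [ 1.28  0.51 -1.93] op 0.0139 gf 40.0 q [-0.79  0.06  1.72  0.    1.36 -1.  ]
```

Request:
carry_out([
  {"jaw": 0.0, "dx": 0.035, "dy": 0.012, "dz": 0, "yaw": 0},
  {"jaw": 0.0, "dx": 0.05, "dy": 0.0175, "dz": 0, "yaw": 0},
  {"jaw": 0.0, "dx": 0.055, "dy": 0.019, "dz": 0, "yaw": 0},
  {"jaw": 0.0, "dx": 0.055, "dy": 0.019, "dz": 0, "yaw": 0},
  {"jaw": 0.0, "dx": 0.055, "dy": 0.019, "dz": 0, "yaw": 0},
  {"jaw": 0.0, "dx": 0.055, "dy": 0.019, "dz": 0, "yaw": 0},
  {"jaw": 0.0, "dx": 0.055, "dy": 0.019, "dz": 0, "yaw": 0},
  {"jaw": 0.0, "dx": 0.05, "dy": 0.0175, "dz": 0, "yaw": 0},
])

```text
t: 6.52
tool_pos: [0.4755, 0.0775, 0.1298]
orientation: [-1.975, -2.442, 0.001]
force: [1.2, -0.1, -2.8]
opening: 0.0141
gripper_force: 40.0
```

Request:
carry_out([
  {"jaw": 0.0, "dx": 0.032, "dy": 0.012, "dz": 0, "yaw": 0},
  {"jaw": 0.0, "dx": 0, "dy": 0, "dz": 0, "yaw": 0.14},
  {"jaw": 0.0, "dx": 0, "dy": 0, "dz": 0, "yaw": 0.138},
  {"jaw": 0.0, "dx": 0, "dy": 0, "dz": 0, "yaw": 0},
  {"jaw": 0.0, "dx": 0, "dy": 0, "dz": 0, "yaw": 0},
])

```text
t: 7.15
tool_pos: [0.4809, 0.1091, 0.1301]
orientation: [-2.292, -2.148, 0.001]
force: [0.7, 0.7, -1.8]
opening: 0.0136
gripper_force: 40.0
```

```bash
python3 -c "
from h import *
go(.4826,.1082,.13,-3.9)
a=read_camera('top');b=read_camera('wrist');m=camera_model('wrist');np.save('w2.npy',m['view'])
cv2.imwrite('pics/t2.png',a[:,:,::-1]);cv2.imwrite('pics/w2.png',b[:,:,::-1])
c=np.zeros((420,790,3),np.uint8);c[:,:560]=b[:,:,::-1];c[:345,565:790]=cv2.resize(a[130:245,160:235,::-1],None,fx=3,fy=3,interpolation=3);cv2.imwrite('pics/c2.png',c)
"
```

```text
t 7.15 pos [0.4809 0.1091 0.1301] phi -3.73 tilt [-0.e+00 -9.e-04 -1.e+00] yaw 0.003 d [-0.0008  0.0017  0.0001] F [ 0.68  0.69 -1.81] op 0.0136 gf 40.0 q [ 0.12 -0.1   1.88  0.    1.36  0.18]
```

View pics/c2.png

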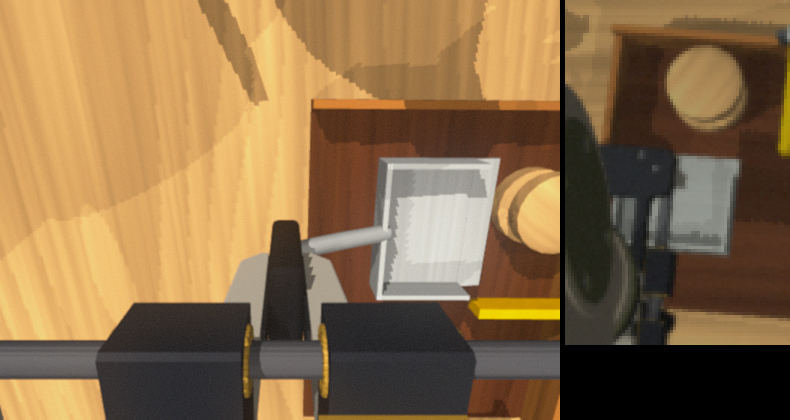

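The wrist view shows the pan's rear corners at (380,158) and (376,298), the disc pile at about (535,210), and the bar's free end at (475,308). The pan is level in the grip and clear of the pile.

```bash
python3 -c "
from h import *
m=camera_model('wrist');m['view']=np.load('w2.npy')
a=np.radians(-3.9);ex=np.array([np.cos(a),np.sin(a)]);ey=np.array([-ex[1],ex[0]]);o=np.array([.6015,.029])
def T(n,p,z,M=None):
  w=onz(n,p,z,M)[:2]-o;return (1e3*np.array([w@ex,w@ey])).round(1)
s=read_state()['tool_pos'][:2]-o;print('tcp',s@ex,s@ey)
print('pan rear',T('wrist',(380,158),.0903,m),T('wrist',(376,298),.0903,m),'lip',T('wrist',(499,158),.0713,m),T('wrist',(480,287),.0713,m))
print('cheek in corner',T('wrist',(313,108),.030,m),'floor front',T('wrist',(310,280),.006,m),'bar end',T('wrist',(474,300),.058,m),T('wrist',(480,320),.042,m))
b=cv2.imread('pics/w2.png');print('disc cols')
h=cv2.cvtColor(b,cv2.COLOR_BGR2HSV)
for u in (535,545,555):
  col=h[:,u];r=[v for v in range(150,270) if col[v,2]>120 and col[v,0]<25];print(u,r[0],r[-1],T('wrist',(u,r[0]),.042,m),T('wrist',(u,r[-1]),.042,m))
P=lambda x,y:(160+(x-565+.5)/3-.5,130+(y+.5)/3-.5)
print('top',T('top',P(705,86),.046),T('top',P(666,86),.042),T('top',P(746,86),.042))
print('pan top view lip R',T('top',P(740,158),.0903-.019),'rear R',T('top',P(727,254),.0903))
"
```

```text
tcp -0.1255239889443147 0.07166313457932738
pan rear [-72.9 119.7] [-68.6  31.8] lip [  4.3 116.8] [ 6.5 29.1]
cheek in corner [-106.4  144.5] floor front [-103.8   -0.3] bar end [11.6 11.3] [ 28.3 -16.1]
disc cols
535 166 250 [ 47.1 106.6] [59.7 43.7]
545 168 253 [ 54.3 105.2] [67.6 41.3]
555 171 253 [ 61.7 103.1] [75.  41.3]
top [65.8 69. ] [ 64.4 100.6] [69.5 37.6]
pan top view lip R [ 4.9 30.8] rear R [-71.6  29.2]
```

Request:
carry_out([
  {"jaw": 0.0, "dx": -0.002, "dy": 0, "dz": 0.02, "yaw": 0.002},
  {"jaw": 0.0, "dx": 0, "dy": 0, "dz": 0.02, "yaw": 0},
  {"jaw": 0.0, "dx": 0, "dy": 0, "dz": 0.016, "yaw": 0},
  {"jaw": 0.0, "dx": 0, "dy": 0, "dz": 0.005, "yaw": 0},
  {"jaw": 0.0, "dx": 0, "dy": 0, "dz": 0, "yaw": 0},
  {"jaw": 0.0, "dx": 0, "dy": 0, "dz": 0.002, "yaw": 0},
  {"jaw": 0.0, "dx": 0, "dy": 0, "dz": 0, "yaw": 0},
])

```text
t: 8.12
tool_pos: [0.4816, 0.1073, 0.0681]
orientation: [2.297, 2.142, 0.001]
force: [0.2, 0.8, -2.3]
opening: 0.0142
gripper_force: 40.0
```

```bash
python3 -c "
from h import *
go(.4826,.1062,.0668,-3.9)"
```

```text
t 8.12 pos [0.4816 0.1073 0.0681] phi -4.0 tilt [ 2.e-04  9.e-04 -1.e+00] yaw -0.0018 d [-0.001   0.0011  0.0013] F [ 0.21  0.76 -2.3 ] op 0.0142 gf 40.0 q [ 0.12 -0.03  1.94  0.    1.23  0.19]
```

Request:
carry_out([
  {"jaw": 0.0, "dx": 0, "dy": 0, "dz": 0.001, "yaw": 0},
  {"jaw": 0.0, "dx": 0, "dy": 0, "dz": 0, "yaw": 0},
])

```text
t: 8.38
tool_pos: [0.4813, 0.1072, 0.0668]
orientation: [2.298, 2.142, 0.0]
force: [0.4, -0.0, -1.7]
opening: 0.014
gripper_force: 40.0
```

Request:
carry_out([
  {"jaw": 0.0, "dx": 0, "dy": 0, "dz": 0.001, "yaw": 0},
  {"jaw": 0.0, "dx": 0, "dy": 0, "dz": 0, "yaw": 0},
])

```text
t: 8.62
tool_pos: [0.4813, 0.1072, 0.0667]
orientation: [2.298, 2.142, 0.0]
force: [-6.9, -1.4, 8.4]
opening: 0.0136
gripper_force: 40.0
```

Request:
carry_out([
  {"jaw": 0.0, "dx": 0, "dy": 0.006, "dz": -0.0004, "yaw": 0},
  {"jaw": 0.0, "dx": 0, "dy": 0.008, "dz": 0, "yaw": 0},
  {"jaw": 0.0, "dx": 0, "dy": 0.008, "dz": 0, "yaw": 0},
  {"jaw": 0.0, "dx": 0, "dy": 0.008, "dz": 0, "yaw": 0},
  {"jaw": 0.0, "dx": 0, "dy": 0.008, "dz": 0, "yaw": 0},
  {"jaw": 0.0, "dx": 0, "dy": 0.008, "dz": 0, "yaw": 0},
  {"jaw": 0.0, "dx": 0, "dy": 0.006, "dz": 0, "yaw": 0},
  {"jaw": 0.0, "dx": 0, "dy": 0, "dz": 0, "yaw": 0},
])

```text
t: 9.62
tool_pos: [0.5338, 0.1037, 0.0667]
orientation: [2.298, 2.142, 0.001]
force: [-1.9, 0.0, 4.2]
opening: 0.0134
gripper_force: 40.0
```

```bash
python3 -c "
from h import *
a=np.radians(-3.9);g=np.array([.6015,.029])+[-.026*np.cos(a)-.0697*np.sin(a),-.026*np.sin(a)+.0697*np.cos(a)]
go(g[0],g[1],.0667,-3.9)
a=read_camera('top');b=read_camera('scene')
c=np.zeros((420,790,3),np.uint8);c[:400,:400]=cv2.resize(b[240:340,210:310,::-1],None,fx=4,fy=4,interpolation=3);c[:345,405:780]=cv2.resize(a[130:245,160:285,::-1],None,fx=3,fy=3,interpolation=3);cv2.imwrite('pics/c3.png',c)
"
```

```text
t 9.62 pos [0.5338 0.1037 0.0667] phi -4.01 tilt [ 3.e-04  7.e-04 -1.e+00] yaw -0.0019 d [-0.0001  0.0467  0.    ] F [-1.88  0.04  4.17] op 0.0134 gf 40.0 q [0.1  0.11 1.8  0.   1.23 0.17]
```

View pics/c3.png

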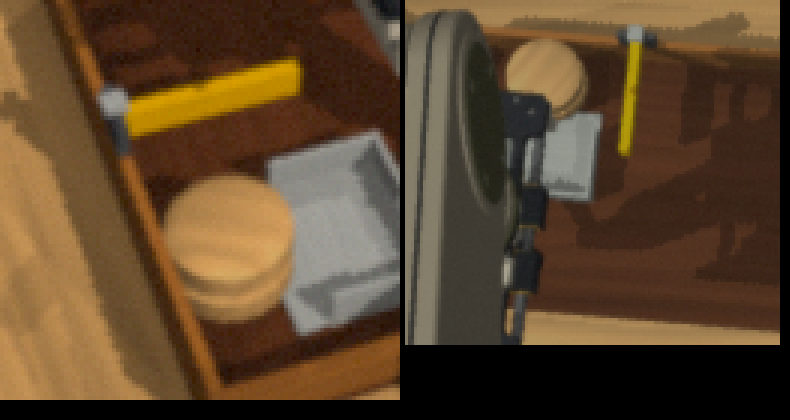

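The scoop is centred on the pile: the lip runs from (268,160) to (295,330) in the left crop, with the discs at (230,240). The lip is just reaching the lower disc.

Request:
carry_out([
  {"jaw": 0.0, "dx": 0, "dy": 0.005, "dz": 0, "yaw": 0},
  {"jaw": 0.0, "dx": 0, "dy": 0.005, "dz": 0, "yaw": 0},
  {"jaw": 0.0, "dx": 0, "dy": 0.005, "dz": 0, "yaw": 0},
  {"jaw": 0.0, "dx": 0, "dy": 0.005, "dz": 0, "yaw": 0},
  {"jaw": 0.0, "dx": 0, "dy": 0.005, "dz": 0, "yaw": 0},
  {"jaw": 0.0, "dx": 0, "dy": 0.005, "dz": 0, "yaw": 0},
  {"jaw": 0.0, "dx": 0, "dy": 0.005, "dz": 0, "yaw": 0},
  {"jaw": 0.0, "dx": 0, "dy": 0.003, "dz": 0, "yaw": 0},
])

```text
t: 10.72
tool_pos: [0.5699, 0.1013, 0.0668]
orientation: [-2.296, -2.142, 0.002]
force: [-14.2, 1.3, 16.0]
opening: 0.0138
gripper_force: 40.0
```

Request:
carry_out([
  {"jaw": 0.0, "dx": 0, "dy": 0.003, "dz": 0, "yaw": 0},
  {"jaw": 0.0, "dx": 0, "dy": 0, "dz": 0, "yaw": 0},
])

```text
t: 10.98
tool_pos: [0.5732, 0.101, 0.0667]
orientation: [-2.296, -2.142, 0.002]
force: [-10.8, 0.8, 12.4]
opening: 0.0136
gripper_force: 40.0
```

```bash
python3 -c "
from h import *
a=np.radians(-3.9);g=np.array([.6015,.029])+[-.026*np.cos(a)-.0697*np.sin(a),-.026*np.sin(a)+.0697*np.cos(a)]
go(g[0],g[1],.0667,-3.9)
b=read_camera('scene')
cv2.imwrite('pics/c4.png',cv2.resize(b[240:340,210:310,::-1],None,fx=4,fy=4,interpolation=3))
"
```

```text
t 10.97 pos [0.5732 0.101  0.0667] phi -3.99 tilt [ 2.0e-04 -1.7e-03 -1.0e+00] yaw -0.0016 d [-0.0002  0.0071  0.    ] F [-10.85   0.81  12.42] op 0.0136 gf 40.0 q [0.09 0.21 1.69 0.   1.25 0.16]
```

View pics/c4.png

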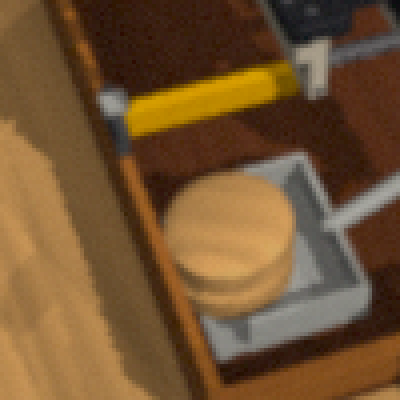

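The discs are riding up the lip and still stacked, with about 7 mm left to the back board.

Request:
carry_out([
  {"jaw": 0.0, "dx": 0, "dy": 0.002, "dz": 0, "yaw": 0},
  {"jaw": 0.0, "dx": 0, "dy": 0.002, "dz": 0, "yaw": 0},
  {"jaw": 0.0, "dx": 0, "dy": 0, "dz": 0, "yaw": 0},
])

```text
t: 11.4
tool_pos: [0.5777, 0.1007, 0.0668]
orientation: [-2.297, -2.142, 0.0]
force: [-8.2, 1.0, 10.2]
opening: 0.0143
gripper_force: 40.0
```

Request:
carry_out([
  {"jaw": 0.0, "dx": 0, "dy": 0.0015, "dz": 0, "yaw": 0},
  {"jaw": 0.0, "dx": 0, "dy": 0, "dz": 0, "yaw": 0},
])

```text
t: 11.65
tool_pos: [0.5791, 0.1006, 0.0668]
orientation: [-2.297, -2.142, 0.001]
force: [-9.1, 0.6, 10.6]
opening: 0.0138
gripper_force: 40.0
```

Request:
carry_out([
  {"jaw": 0.0, "dx": 0, "dy": 0.001, "dz": 0, "yaw": 0},
  {"jaw": 0.0, "dx": 0, "dy": 0, "dz": 0, "yaw": 0},
])

```text
t: 11.9
tool_pos: [0.58, 0.1005, 0.0668]
orientation: [-2.297, -2.142, 0.001]
force: [-8.6, -0.9, 10.0]
opening: 0.0138
gripper_force: 40.0
```

```bash
python3 -c "
from h import *
a=np.radians(-3.9);g=np.array([.6015,.029])+[-.026*np.cos(a)-.0697*np.sin(a),-.026*np.sin(a)+.0697*np.cos(a)]
go(g[0],g[1],.0667,-3.9)
b=read_camera('scene')
cv2.imwrite('pics/c5.png',cv2.resize(b[240:340,210:310,::-1],None,fx=4,fy=4,interpolation=3))
"
```

```text
t 11.9 pos [0.58   0.1005 0.0668] phi -4.0 tilt [ 2.e-04 -8.e-04 -1.e+00] yaw -0.0017 d [-0.0002  0.0003  0.0001] F [-8.56 -0.92 10.04] op 0.0138 gf 40.0 q [0.08 0.22 1.67 0.   1.25 0.15]
```

View pics/c5.png

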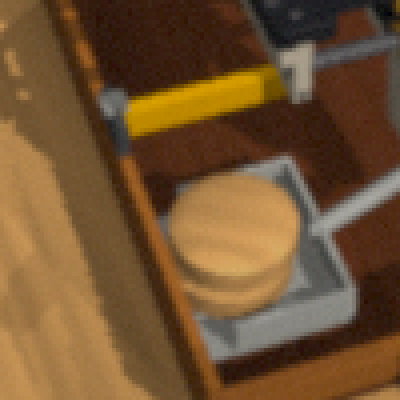

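Request:
carry_out([
  {"jaw": 0.0, "dx": 0, "dy": 0.001, "dz": 0, "yaw": 0},
  {"jaw": 0.0, "dx": 0, "dy": 0, "dz": 0, "yaw": 0},
])

```text
t: 12.2
tool_pos: [0.581, 0.1004, 0.0668]
orientation: [-2.297, -2.142, 0.001]
force: [-8.5, 0.9, 9.8]
opening: 0.0138
gripper_force: 40.0
```

Request:
carry_out([
  {"jaw": 0.0, "dx": 0, "dy": 0.001, "dz": 0, "yaw": 0},
  {"jaw": 0.0, "dx": 0, "dy": 0, "dz": 0, "yaw": 0},
])

```text
t: 12.45
tool_pos: [0.582, 0.1004, 0.0667]
orientation: [-2.297, -2.142, 0.001]
force: [-8.5, 0.9, 10.3]
opening: 0.0133
gripper_force: 40.0
```

Request:
carry_out([
  {"jaw": 0.0, "dx": 0, "dy": 0.001, "dz": 0, "yaw": 0},
  {"jaw": 0.0, "dx": 0, "dy": 0, "dz": 0, "yaw": 0},
])

```text
t: 12.7
tool_pos: [0.5829, 0.1003, 0.0668]
orientation: [-2.297, -2.142, 0.001]
force: [-10.0, 0.4, 11.7]
opening: 0.0139
gripper_force: 40.0
```

Request:
carry_out([
  {"jaw": 0.0, "dx": 0, "dy": 0.001, "dz": 0, "yaw": 0},
  {"jaw": 0.0, "dx": 0, "dy": 0, "dz": 0, "yaw": 0},
])

```text
t: 12.95
tool_pos: [0.5829, 0.1004, 0.0669]
orientation: [-2.296, -2.141, 0.003]
force: [-16.1, 1.0, 16.4]
opening: 0.0138
gripper_force: 40.0
```

Request:
carry_out([
  {"jaw": 0.0, "dx": 0, "dy": 0.001, "dz": 0, "yaw": 0},
  {"jaw": 0.0, "dx": 0, "dy": 0, "dz": 0, "yaw": 0},
])

```text
t: 13.2
tool_pos: [0.5831, 0.1004, 0.067]
orientation: [-2.295, -2.14, 0.005]
force: [-21.2, 1.1, 19.7]
opening: 0.014
gripper_force: 40.0
```

```bash
python3 -c "
from h import *
b=read_camera('scene');a=read_camera('top')
c=np.zeros((420,790,3),np.uint8);c[:400,:400]=cv2.resize(b[250:330,220:300,::-1],None,fx=5,fy=5,interpolation=3);c[:360,405:780]=cv2.resize(a[130:202,175:250,::-1],None,fx=5,fy=5,interpolation=3);cv2.imwrite('pics/c6.png',c)
"
```

```text
(no output)
```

View pics/c6.png

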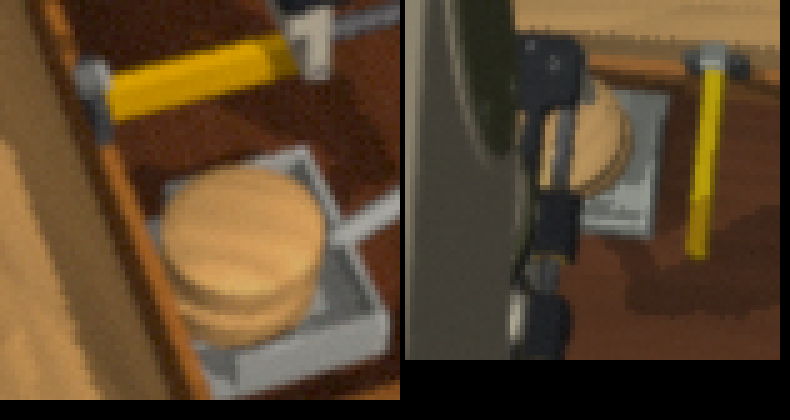

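The lip is at the board. Both discs sit stacked in the pan, with the top disc at (240,235) in the left crop. Next I back off slightly and ease up.

Request:
carry_out([
  {"jaw": 0.0, "dx": 0, "dy": -0.002, "dz": -0.0005, "yaw": 0},
  {"jaw": 0.0, "dx": 0, "dy": -0.002, "dz": -0.001, "yaw": 0},
  {"jaw": 0.0, "dx": 0, "dy": -0.001, "dz": -0.001, "yaw": 0},
  {"jaw": 0.0, "dx": 0, "dy": -0.001, "dz": -0.0005, "yaw": 0},
  {"jaw": 0.0, "dx": 0, "dy": 0, "dz": 0, "yaw": 0},
  {"jaw": 0.0, "dx": 0, "dy": 0, "dz": 0, "yaw": 0},
])

```text
t: 14.05
tool_pos: [0.5794, 0.1003, 0.0689]
orientation: [-2.298, -2.142, 0.0]
force: [0.8, 0.1, -3.0]
opening: 0.0138
gripper_force: 40.0
```

```bash
python3 -c "
from h import *
go(.58,.1003,.069,-3.9)"
```

```text
t 14.05 pos [0.5794 0.1003 0.0689] phi -4.01 tilt [-0.e+00 -1.e-04 -1.e+00] yaw -0.002 d [ 0.0001  0.0006 -0.0001] F [ 0.79  0.07 -3.02] op 0.0138 gf 40.0 q [ 0.08  0.22  1.67 -0.    1.25  0.15]
```

Request:
carry_out([
  {"jaw": 0.0, "dx": -0.002, "dy": 0, "dz": 0, "yaw": 0},
  {"jaw": 0.0, "dx": -0.004, "dy": 0, "dz": 0, "yaw": 0},
  {"jaw": 0.0, "dx": -0.006, "dy": 0, "dz": 0, "yaw": 0},
  {"jaw": 0.0, "dx": -0.006, "dy": 0, "dz": 0, "yaw": 0},
  {"jaw": 0.0, "dx": -0.006, "dy": 0, "dz": 0, "yaw": 0},
  {"jaw": 0.0, "dx": -0.006, "dy": 0, "dz": 0, "yaw": 0},
  {"jaw": 0.0, "dx": -0.005, "dy": 0, "dz": 0, "yaw": 0},
  {"jaw": 0.0, "dx": -0.005, "dy": 0, "dz": 0, "yaw": 0},
])

```text
t: 15.05
tool_pos: [0.5766, 0.0601, 0.0691]
orientation: [-2.298, -2.142, -0.0]
force: [0.5, 0.5, -2.7]
opening: 0.0137
gripper_force: 40.0
```

Request:
carry_out([
  {"jaw": 0.0, "dx": -0.005, "dy": 0, "dz": 0, "yaw": 0},
  {"jaw": 0.0, "dx": -0.005, "dy": 0, "dz": 0, "yaw": 0},
  {"jaw": 0.0, "dx": -0.005, "dy": 0, "dz": 0, "yaw": 0},
  {"jaw": 0.0, "dx": -0.005, "dy": 0, "dz": 0, "yaw": 0},
  {"jaw": 0.0, "dx": -0.005, "dy": 0, "dz": 0, "yaw": 0},
  {"jaw": 0.0, "dx": -0.005, "dy": 0, "dz": 0, "yaw": 0},
  {"jaw": 0.0, "dx": -0.005, "dy": 0, "dz": 0, "yaw": 0},
  {"jaw": 0.0, "dx": -0.005, "dy": 0, "dz": 0, "yaw": 0},
])

```text
t: 16.05
tool_pos: [0.5738, 0.0202, 0.0691]
orientation: [2.298, 2.142, 0.0]
force: [-0.1, 0.4, -3.4]
opening: 0.0139
gripper_force: 40.0
```

```bash
python3 -c "
from h import *
go(.58,.1003,.069,-3.9)"
```

```text
t 16.05 pos [0.5738 0.0202 0.0691] phi -4.01 tilt [-0.e+00  1.e-04 -1.e+00] yaw -0.0019 d [0.0804 0.0006 0.0001] F [-0.07  0.43 -3.45] op 0.0139 gf 40.0 q [-0.05  0.18  1.71 -0.    1.25  0.02]
```

Request:
carry_out([
  {"jaw": 0.0, "dx": -0.005, "dy": 0, "dz": 0, "yaw": 0},
  {"jaw": 0.0, "dx": -0.005, "dy": 0, "dz": 0, "yaw": 0},
  {"jaw": 0.0, "dx": -0.005, "dy": 0, "dz": 0, "yaw": 0},
  {"jaw": 0.0, "dx": -0.005, "dy": 0, "dz": 0, "yaw": 0},
  {"jaw": 0.0, "dx": -0.005, "dy": 0, "dz": 0, "yaw": 0},
  {"jaw": 0.0, "dx": -0.005, "dy": 0, "dz": 0, "yaw": 0},
  {"jaw": 0.0, "dx": -0.005, "dy": 0, "dz": 0, "yaw": 0},
  {"jaw": 0.0, "dx": -0.005, "dy": 0, "dz": 0, "yaw": 0},
])

```text
t: 17.05
tool_pos: [0.571, -0.0197, 0.0691]
orientation: [2.298, 2.142, 0.0]
force: [0.4, 0.2, -2.6]
opening: 0.0138
gripper_force: 40.0
```

Request:
carry_out([
  {"jaw": 0.0, "dx": -0.006, "dy": 0, "dz": 0, "yaw": 0},
  {"jaw": 0.0, "dx": -0.006, "dy": 0, "dz": 0, "yaw": 0},
  {"jaw": 0.0, "dx": -0.006, "dy": 0, "dz": 0, "yaw": 0},
  {"jaw": 0.0, "dx": -0.006, "dy": 0, "dz": 0, "yaw": 0},
  {"jaw": 0.0, "dx": -0.006, "dy": 0, "dz": 0, "yaw": 0},
  {"jaw": 0.0, "dx": -0.006, "dy": 0, "dz": 0, "yaw": 0},
  {"jaw": 0.0, "dx": -0.004, "dy": 0, "dz": 0, "yaw": 0},
  {"jaw": 0.0, "dx": 0, "dy": 0, "dz": 0, "yaw": 0},
])

```text
t: 18.05
tool_pos: [0.5682, -0.0596, 0.0691]
orientation: [2.298, 2.142, 0.0]
force: [-0.6, 0.4, -2.1]
opening: 0.0135
gripper_force: 40.0
```

```bash
python3 -c "
from h import *
go(.58,.1003,.0668,-3.9)
b=read_camera('scene');a=read_camera('top')
c=np.zeros((420,800,3),np.uint8);c[:400,:400]=cv2.resize(b[230:330,210:310,::-1],None,fx=4,fy=4,interpolation=3);c[:345,405:780]=cv2.resize(a[130:245,175:300,::-1],None,fx=3,fy=3,interpolation=3);cv2.imwrite('pics/c7.png',c)
"
```

```text
t 18.05 pos [ 0.5682 -0.0596  0.0691] phi -4.03 tilt [ 0.  0. -1.] yaw -0.0023 d [0.1603 0.0005 0.0023] F [-0.61  0.37 -2.13] op 0.0135 gf 40.0 q [-0.19  0.17  1.72  0.    1.25 -0.12]
```

View pics/c7.png

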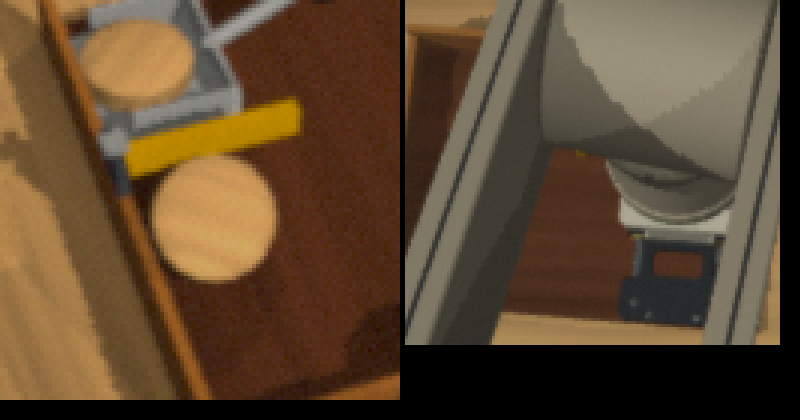

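The struck-off disc lies flat in the left bay at (215,215) in the left crop, and the lower disc is in the pan at (138,62), beyond the bar. Next I lower and release.

Request:
carry_out([
  {"jaw": 0.0, "dx": 0, "dy": 0, "dz": 0.001, "yaw": 0},
  {"jaw": 0.0, "dx": 0, "dy": 0, "dz": 0.001, "yaw": 0},
  {"jaw": 0.0, "dx": 0, "dy": 0, "dz": 0.0004, "yaw": 0},
  {"jaw": 0.0, "dx": 0, "dy": 0, "dz": 0, "yaw": 0},
])

```text
t: 18.65
tool_pos: [0.5683, -0.0592, 0.0668]
orientation: [2.298, 2.142, 0.0]
force: [-1.9, 0.4, -0.1]
opening: 0.0138
gripper_force: 40.0
```

Light contact. Release, then go up.

Request:
carry_out([
  {"jaw": 0.02, "dx": 0, "dy": 0, "dz": 0, "yaw": 0},
  {"jaw": 0.035, "dx": 0, "dy": 0, "dz": 0, "yaw": 0},
  {"jaw": 0.045, "dx": 0, "dy": 0, "dz": 0, "yaw": 0},
  {"jaw": 0.045, "dx": 0, "dy": 0, "dz": 0, "yaw": 0},
])

```text
t: 19.15
tool_pos: [0.5683, -0.0593, 0.0667]
orientation: [2.298, 2.142, 0.0]
force: [-0.4, -0.3, 0.1]
opening: 0.0433
gripper_force: 0.0
```

```bash
python3 -c "
from h import *
go(.5683,-.0592,.15,-4)"
```

```text
t 19.15 pos [ 0.5683 -0.0593  0.0667] phi -4.01 tilt [-0.e+00  2.e-04 -1.e+00] yaw -0.0002 d [ 0.0001 -0.     -0.0833] F [-0.41 -0.27  0.12] op 0.0433 gf 0.0 q [-0.19  0.18  1.72 -0.    1.24 -0.12]
```

Request:
carry_out([
  {"jaw": 0.045, "dx": 0, "dy": 0, "dz": -0.02, "yaw": 0},
  {"jaw": 0.045, "dx": 0, "dy": 0, "dz": -0.04, "yaw": 0},
  {"jaw": 0.045, "dx": 0, "dy": 0, "dz": -0.04, "yaw": 0},
  {"jaw": 0.045, "dx": 0, "dy": 0, "dz": -0.04, "yaw": 0},
  {"jaw": 0.045, "dx": 0, "dy": 0, "dz": 0, "yaw": 0},
  {"jaw": 0.045, "dx": 0, "dy": 0, "dz": 0, "yaw": 0},
])

```text
t: 19.9
tool_pos: [0.5683, -0.0593, 0.2073]
orientation: [2.297, 2.142, 0.001]
force: [-0.1, 0.0, 0.1]
opening: 0.045
gripper_force: 0.0
```

```bash
python3 -c "
from h import *
go(.5683,-.0592,.2,-4)
b=read_camera('scene');h=cv2.cvtColor(b,cv2.COLOR_RGB2HSV).astype(int)[225:330,215:300]
m=((h[...,2]>150)&(h[...,0]<25)&(h[...,1]>80)).astype(np.uint8);n,l,st,ce=cv2.connectedComponentsWithStats(m)
for k in range(1,n):
  if st[k,4]>150:
    p=ce[k]+[215,225];print(p,st[k,4],onz('scene',p,.026),onz('scene',p,.029))
m=((h[...,2]>90)&(h[...,1]<50)).astype(np.uint8);ys,xs=np.nonzero(m);print('steel',len(xs),onz('scene',(xs.mean()+215,ys.mean()+225),.015))
print(close_job())"
```

```text
t 19.9 pos [ 0.5683 -0.0593  0.2073] phi -4.01 tilt [-1.e-04  9.e-04 -1.e+00] yaw -0.0002 d [ 0.0001 -0.      0.0073] F [-0.06  0.02  0.06] op 0.045 gf 0.0 q [-0.19  0.06  1.59  0.    1.5  -0.12]
[234.47826087 227.99033816] 207 [ 0.66867373 -0.11977682  0.026     ] [ 0.66964161 -0.11661738  0.029     ]
[244.21444695 245.72460497] 443 [ 0.6687276  -0.05904089  0.026     ] [ 0.66969522 -0.05616502  0.029     ]
[263.16502242 277.29506726] 1115 [0.66590296 0.03808298 0.026     ] [0.66688378 0.04050539 0.029     ]
[223.42819149 307.65691489] 752 [0.76068674 0.07603573 0.026     ] [0.76122501 0.07828094 0.029     ]
steel 501 [ 0.63859351 -0.06567293  0.015     ]
the job is handed in; nothing more can be done
None
```

I handed the job in at about 20 s: the scoop stands released on the tray floor beyond the bar with one disc in its pan, and the struck-off disc lies in the left bay. I have not seen the judge's verdict.

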